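Load the bench rotator and set it to gentle

TASK

The bench rotator was left on fast, its selector rod pulled right out: first push the rod fully home to park it, and only then stand every amber bottle upright and gently on the platform in one neat row, each centred in its own printed ring, starting with the ring nearest the rod and skipping none. When all are loaded, pull the rod to its middle click so that it stays there. Leave the white bottle and the test plate where they are.

Things in the scene. Friction and masses are not known exactly. Their poses are not given: they have to be found in the camera images.
- rotator: Bench rotator, 240 mm deep (x), 330 mm wide (y): white housing under a dark platform that does not move in this task; platform top 88 mm above the bench, with a steel lip 6 mm higher all round. Origin: centre of underside. Front panel faces its -x; y is along the row of printed rings; z up. Fixed to the bench; place and yaw vary.
- rod (a joint): Selector rod (m), sliding out of the rotator's right side along its -y: 0 fully home (parked), 0.020 middle click (gentle), 0.040 fully out (fast). All three are spring detents: about 6 N to leave one; let go within 8 mm of a click it snaps in. A red band on the rod is hidden in the brass bush when home, just outside it at the middle, 20 mm clear when out.
- rod_grip (a point): Middle of the waist of the rod's black knob, 44 mm above the bench; moves with the rod; 62 mm out from the rotator's side when home (102 mm when fully out). Axes as the rotator's. The waist is 22 mm in diameter and 26 mm long along y (the sliding direction), between two flanges 32 mm in diameter and 7 mm thick (the outer one red).
- ring1 (a point): Centre, on the platform's surface, of printed white ring 1 of 6 (52 mm outer diameter, for one bottle). The rings lie in one line along the rotator's y, 54 mm apart; ring 1 is nearest the rod's side, ring 6 farthest from it. Axes as the rotator's.
- ring2 (a point): Centre, on the platform's surface, of printed white ring 2 of 6 (52 mm outer diameter, for one bottle). The rings lie in one line along the rotator's y, 54 mm apart; ring 1 is nearest the rod's side, ring 6 farthest from it. Axes as the rotator's.
- ring3 (a point): Centre, on the platform's surface, of printed white ring 3 of 6 (52 mm outer diameter, for one bottle). The rings lie in one line along the rotator's y, 54 mm apart; ring 1 is nearest the rod's side, ring 6 farthest from it. Axes as the rotator's.
- ring4 (a point): Centre, on the platform's surface, of printed white ring 4 of 6 (52 mm outer diameter, for one bottle). The rings lie in one line along the rotator's y, 54 mm apart; ring 1 is nearest the rod's side, ring 6 farthest from it. Axes as the rotator's.
- ring5 (a point): Centre, on the platform's surface, of printed white ring 5 of 6 (52 mm outer diameter, for one bottle). The rings lie in one line along the rotator's y, 54 mm apart; ring 1 is nearest the rod's side, ring 6 farthest from it. Axes as the rotator's.
- ring6 (a point): Centre, on the platform's surface, of printed white ring 6 of 6 (52 mm outer diameter, for one bottle). The rings lie in one line along the rotator's y, 54 mm apart; ring 1 is nearest the rod's side, ring 6 farthest from it. Axes as the rotator's.
- bottle1: Amber glass reagent bottle, heavy at the base, with a black cap and white label, standing on the bench: body a cylinder 46 mm in diameter and 58 mm high, cap 30 mm in diameter, top at 82 mm; about 0.11 to 0.22 kg. Origin: centre of its underside, z up. May be absent (None from the start).
- bottle2: Amber glass reagent bottle, heavy at the base, with a black cap and white label, standing on the bench: body a cylinder 46 mm in diameter and 58 mm high, cap 30 mm in diameter, top at 82 mm; about 0.11 to 0.22 kg. Origin: centre of its underside, z up. May be absent (None from the start).
- bottle3: Amber glass reagent bottle, heavy at the base, with a black cap and white label, standing on the bench: body a cylinder 46 mm in diameter and 58 mm high, cap 30 mm in diameter, top at 82 mm; about 0.11 to 0.22 kg. Origin: centre of its underside, z up. May be absent (None from the start).
- bottle4: Amber glass reagent bottle, heavy at the base, with a black cap and white label, standing on the bench: body a cylinder 46 mm in diameter and 58 mm high, cap 30 mm in diameter, top at 82 mm; about 0.11 to 0.22 kg. Origin: centre of its underside, z up. May be absent (None from the start).
- bottle5: Amber glass reagent bottle, heavy at the base, with a black cap and white label, standing on the bench: body a cylinder 46 mm in diameter and 58 mm high, cap 30 mm in diameter, top at 82 mm; about 0.11 to 0.22 kg. Origin: centre of its underside, z up. May be absent (None from the start).
- bottle6: Amber glass reagent bottle, heavy at the base, with a black cap and white label, standing on the bench: body a cylinder 46 mm in diameter and 58 mm high, cap 30 mm in diameter, top at 82 mm; about 0.11 to 0.22 kg. Origin: centre of its underside, z up. May be absent (None from the start).
- saline: Bystander: white bottle with a blue cap, same shape and size as the amber ones (46 mm diameter, 82 mm high). Origin: centre of its underside. To be left alone.
- testplate: Bystander: pale test plate with black printed circles lying on the bench, 64 x 140 x 6 mm (140 along y). Origin: centre of its underside. To be left alone.

How it is judged:
On the way, in this order (a step that is already met when the one before it is completed fails the run):
1. the rod is pushed fully home (within 4 mm), with no amber bottle on the platform yet (value of joint rod below 0.004 m and height (world z) of each of bottle1, bottle2, bottle3, bottle4, bottle5, bottle6 below 0.07 m), for 0.2 s.
2. with the rod home, every amber bottle stands released in a printed ring, ring 1 first and none skipped ((distance between bottle1 and ring1 below 0.0105 m or distance between bottle1 and ring2 below 0.0105 m or distance between bottle1 and ring3 below 0.0105 m or distance between bottle1 and ring4 below 0.0105 m or distance between bottle1 and ring5 below 0.0105 m or distance between bottle1 and ring6 below 0.0105 m) and (distance between bottle2 and ring1 below 0.0105 m or distance between bottle2 and ring2 below 0.0105 m or distance between bottle2 and ring3 below 0.0105 m or distance between bottle2 and ring4 below 0.0105 m or distance between bottle2 and ring5 below 0.0105 m or distance between bottle2 and ring6 below 0.0105 m) and (distance between bottle3 and ring1 below 0.0105 m or distance between bottle3 and ring2 below 0.0105 m or distance between bottle3 and ring3 below 0.0105 m or distance between bottle3 and ring4 below 0.0105 m or distance between bottle3 and ring5 below 0.0105 m or distance between bottle3 and ring6 below 0.0105 m) and (distance between bottle4 and ring1 below 0.0105 m or distance between bottle4 and ring2 below 0.0105 m or distance between bottle4 and ring3 below 0.0105 m or distance between bottle4 and ring4 below 0.0105 m or distance between bottle4 and ring5 below 0.0105 m or distance between bottle4 and ring6 below 0.0105 m) and (distance between bottle5 and ring1 below 0.0105 m or distance between bottle5 and ring2 below 0.0105 m or distance between bottle5 and ring3 below 0.0105 m or distance between bottle5 and ring4 below 0.0105 m or distance between bottle5 and ring5 below 0.0105 m or distance between bottle5 and ring6 below 0.0105 m) and (distance between bottle6 and ring1 below 0.0105 m or distance between bottle6 and ring2 below 0.0105 m or distance between bottle6 and ring3 below 0.0105 m or distance between bottle6 and ring4 below 0.0105 m or distance between bottle6 and ring5 below 0.0105 m or distance between bottle6 and ring6 below 0.0105 m) and distance between any of bottle1, bottle2, bottle3, bottle4, bottle5, bottle6 and ring1 below 0.0105 m and distance between any of bottle1, bottle2, bottle3, bottle4, bottle5, bottle6 and ring2 below 0.0105 m and distance between any of bottle1, bottle2, bottle3, bottle4, bottle5, bottle6 and ring3 below 0.0105 m and distance between any of bottle1, bottle2, bottle3, bottle4, bottle5, bottle6 and ring4 below 0.0105 m and (not (distance between any of bottle1, bottle2, bottle3, bottle4, bottle5, bottle6 and ring6 below 0.0105 m) or distance between any of bottle1, bottle2, bottle3, bottle4, bottle5, bottle6 and ring5 below 0.0105 m) and angle between each of bottle1, bottle2, bottle3, bottle4, bottle5, bottle6's own z axis and vertical below 0.12 rad and linear speed of each of bottle1, bottle2, bottle3, bottle4, bottle5, bottle6 below 0.03 m/s and contact force between the fingers and bottle1 below 0.2 N and contact force between the fingers and bottle2 below 0.2 N and contact force between the fingers and bottle3 below 0.2 N and contact force between the fingers and bottle4 below 0.2 N and contact force between the fingers and bottle5 below 0.2 N and contact force between the fingers and bottle6 below 0.2 N and value of joint rod below 0.004 m), for 0.3 s.
3. the rod is at its middle click (within 4 mm), at rest and let go (value of joint rod between 0.016 and 0.024 m and velocity of joint rod between -0.01 and 0.01 m/s and contact force between the fingers and rotator below 0.2 N), for 0.3 s.
At the end, for the whole second after the job is handed in: Every amber bottle present stands upright (within 0.12 rad), at rest and released on the platform, its centre within 10 mm of a ring's centre, one to a ring, from ring 1 on without a gap; the rod rests, let go, within 4 mm of its middle click (all of step 3 and (distance between bottle1 and ring1 below 0.0105 m or distance between bottle1 and ring2 below 0.0105 m or distance between bottle1 and ring3 below 0.0105 m or distance between bottle1 and ring4 below 0.0105 m or distance between bottle1 and ring5 below 0.0105 m or distance between bottle1 and ring6 below 0.0105 m) and (distance between bottle2 and ring1 below 0.0105 m or distance between bottle2 and ring2 below 0.0105 m or distance between bottle2 and ring3 below 0.0105 m or distance between bottle2 and ring4 below 0.0105 m or distance between bottle2 and ring5 below 0.0105 m or distance between bottle2 and ring6 below 0.0105 m) and (distance between bottle3 and ring1 below 0.0105 m or distance between bottle3 and ring2 below 0.0105 m or distance between bottle3 and ring3 below 0.0105 m or distance between bottle3 and ring4 below 0.0105 m or distance between bottle3 and ring5 below 0.0105 m or distance between bottle3 and ring6 below 0.0105 m) and (distance between bottle4 and ring1 below 0.0105 m or distance between bottle4 and ring2 below 0.0105 m or distance between bottle4 and ring3 below 0.0105 m or distance between bottle4 and ring4 below 0.0105 m or distance between bottle4 and ring5 below 0.0105 m or distance between bottle4 and ring6 below 0.0105 m) and (distance between bottle5 and ring1 below 0.0105 m or distance between bottle5 and ring2 below 0.0105 m or distance between bottle5 and ring3 below 0.0105 m or distance between bottle5 and ring4 below 0.0105 m or distance between bottle5 and ring5 below 0.0105 m or distance between bottle5 and ring6 below 0.0105 m) and (distance between bottle6 and ring1 below 0.0105 m or distance between bottle6 and ring2 below 0.0105 m or distance between bottle6 and ring3 below 0.0105 m or distance between bottle6 and ring4 below 0.0105 m or distance between bottle6 and ring5 below 0.0105 m or distance between bottle6 and ring6 below 0.0105 m) and distance between any of bottle1, bottle2, bottle3, bottle4, bottle5, bottle6 and ring1 below 0.0105 m and distance between any of bottle1, bottle2, bottle3, bottle4, bottle5, bottle6 and ring2 below 0.0105 m and distance between any of bottle1, bottle2, bottle3, bottle4, bottle5, bottle6 and ring3 below 0.0105 m and distance between any of bottle1, bottle2, bottle3, bottle4, bottle5, bottle6 and ring4 below 0.0105 m and (not (distance between any of bottle1, bottle2, bottle3, bottle4, bottle5, bottle6 and ring6 below 0.0105 m) or distance between any of bottle1, bottle2, bottle3, bottle4, bottle5, bottle6 and ring5 below 0.0105 m) and angle between each of bottle1, bottle2, bottle3, bottle4, bottle5, bottle6's own z axis and vertical below 0.12 rad and linear speed of each of bottle1, bottle2, bottle3, bottle4, bottle5, bottle6 below 0.03 m/s and contact force between the fingers and bottle1 below 0.2 N and contact force between the fingers and bottle2 below 0.2 N and contact force between the fingers and bottle3 below 0.2 N and contact force between the fingers and bottle4 below 0.2 N and contact force between the fingers and bottle5 below 0.2 N and contact force between the fingers and bottle6 below 0.2 N); the robot touches nothing.
It fails at once if a bystander is moved more than 40 mm (distance of any of saline, testplate from where it was at the start of the episode above 0.04 m).
It fails at once if an amber bottle is dropped or slammed onto the rotator (over 45 N) (contact force between any of bottle1, bottle2, bottle3, bottle4, bottle5, bottle6 and rotator above 45 N).
Of bottle1, bottle2, bottle3, bottle4, bottle5, bottle6 only 4 to 6 are there at a start; the rules pass over those that are not, and their reading is None.
At some moment in a run one of bottle1, bottle2, bottle3, bottle4, bottle5, bottle6 may be knocked a few centimetres aside while the robot is not near it.
It also fails if it takes over 210 s, if anything falls off the work surface, if the arm or the gripper's body presses on something with over 40 N, if the wrist force passes 120 N, or if a joint passes its speed limit or range.

ROBOT

A 7-joint arm with a two-finger parallel gripper is mounted at the origin on the work surface. World frame = base frame: x ahead of the robot, y to its left, z up, the work surface at z = 0. Lengths are in m, angles in rad, forces in N, time in s.
With the tool pointing down it reaches from about 0.425 to 0.875 m from the base axis. Payload 8.4 kg.
Tool frame: the origin (TCP) lies where the fingers leave the gripper's body, on its centre line; the fingertips stand 70 mm ahead of it and the grasp point (between the pads) lies 51 mm ahead of it (ctrl.grasp_offset is the distance from the TCP to the grasp point, in m); z points along the fingers, y is the line along which they close (so a half turn about z gives the same grasp; the last joint's range is limited). The gripper opens to 87 mm and grips with 3 to 60 N. Pads are 19 mm wide; open, the fingers measure 117 mm over their backs; the gripper's body (75 mm by 190 mm) begins 51 mm behind the grasp point.
Start: joints at [1.177, 0.333, 0.04, 1.465, -0.013, 1.343, -0.059], TCP at [0.189, -0.622, 0.292] pointing down, gripper open.
Joint ranges: [-2.58, 2.58], [-0.38, 2.09], [-1.3, 1.39], [0.25, 2.4], [-1.5, 4.64], [0.08, 2.09], [-2.65, 2.65]. Speed limits (rad/s): [2.22, 2.22, 2.79, 2.79, 3.14, 3.14, 3.14].

INTERFACE

Orientations are given as a unit quaternion [w, x, y, z].
In Python, from cell import ctrl, cams, sign_off gives the robot as it stands (ctrl), with the cameras (cams) and the job as plain functions. Calls block until the motion is done:
- ctrl.move_pose(position, orientation): joint-space move of the TCP to a pose.
- ctrl.movel(position, orientation=None, vel=0.15): straight line of the TCP; orientation=None keeps the orientation; vel is the mean speed in m/s.
- ctrl.move_j(angles): joint-space move.
- ctrl.gripper_open() and ctrl.gripper_close(newtons=None): open the fingers fully, or close them until they stop; newtons is the grip in N (None keeps the last).
- ctrl.wait(seconds).
- ctrl.solve_ik(position, orientation): joint angles nearest the present ones, or None.
- ctrl.state(): the state.
- cams.camera(name): name is "scene" or "top" or "wrist"; returns the picture (420x560x3 uint8, red, green, blue); there is no depth.
- cams.camera_params(name): a dict with "fovy" (degrees; the focal length in pixels is half the picture's height over the tangent of half this angle, whatever the lens; pixels are square), "cx", "cy" (the principal point, pixels), "R" (3x3) and "t" (3): a world point X has camera coordinates R X + t. Camera axes: x right, y down, z forward; pixel columns grow to the right and rows downward; lengths in m; the calibration is good to about 2 mm. A picture is of the moment at which its call begins: read the wrist's pose just before it. camera_params takes no time and is no camera call; for the wrist camera it gives the pose at the moment of the call.
A pose or a line that the arm cannot do raises ctrl.PlanningError and nothing moves.
- sign_off(): hands the job in; it is judged then, once.
The state is a dict: "time": time; "qpos": joint angles; "qd": joint speeds; "effort": joint torques, N m; "eef_pos": TCP position; "tcp_rot": TCP orientation; "force": force on the tool from outside, world axes, zero at the start; "moment": the same for the moment, N m; "opening": opening from 0.0 (shut) to 1.0 (fully open); "grip_force": force on a finger pad.
Only numpy, scipy, OpenCV 4.12 (cv2) and the standard library are available. Lean on these libraries where they do the work, as an engineer would, in place of code of your own. Each camera call takes 0.05 s, during which the arm holds its last target. There are 200 camera calls.

## Working session

There is one attempt and no reset: what is moved stays moved. The work goes in short steps, each a Python script; the robot and the scene stay as the last script left them, time stands still between calls to the robot, and variables do not carry over. Pictures are saved under pics/ and viewed, at most 14 in all, crops included, and the job is handed in when it is done.

```bash
ls; mkdir -p pics; python3 - <<'E'
from cell import ctrl, cams, sign_off
import cv2,numpy as np
for n in ["scene","top"]:
    im=cams.camera(n); cv2.imwrite(f"pics/{n}0.png",cv2.resize(im[:,:,::-1],(800,600),interpolation=cv2.INTER_CUBIC))
    p=cams.camera_params(n); print(n,p)
s=ctrl.state(); print(s['time'],s['eef_pos'],s['tcp_rot'],s['opening'],ctrl.grasp_offset)
E
```

```text
cell.py
pics
scene {'fovy': 50.45578367229191, 'cx': 280.6494869556635, 'cy': 205.8346612377984, 'R': array([[-0.50420695,  0.86351638, -0.0107151 ],
       [ 0.7024491 ,  0.40287926, -0.58673126],
       [-0.50233516, -0.30336079, -0.80971082]]), 't': array([ 0.24197772, -0.31708889,  1.42330078])}
top {'fovy': 50.84645818885504, 'cx': 281.8695834776298, 'cy': 207.45320568142105, 'R': array([[-0.02793028, -0.99950542, -0.01445016],
       [-0.98335026,  0.03006981, -0.17921516],
       [ 0.17956104,  0.00920404, -0.98370378]]), 't': array([0.0391602 , 0.51630248, 1.12436066])}
0.1 [ 0.18875393 -0.6216658   0.2914586 ] [-6.96443338e-04  9.89152798e-01  1.46888516e-01 -1.47987600e-04] 0.9959847140812248 0.051
```

View pics/scene0.png

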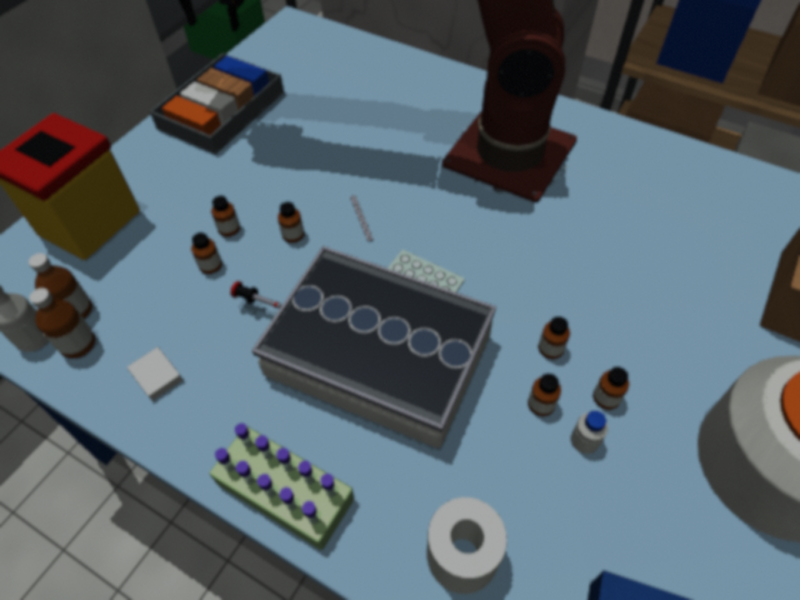

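View pics/top0.png

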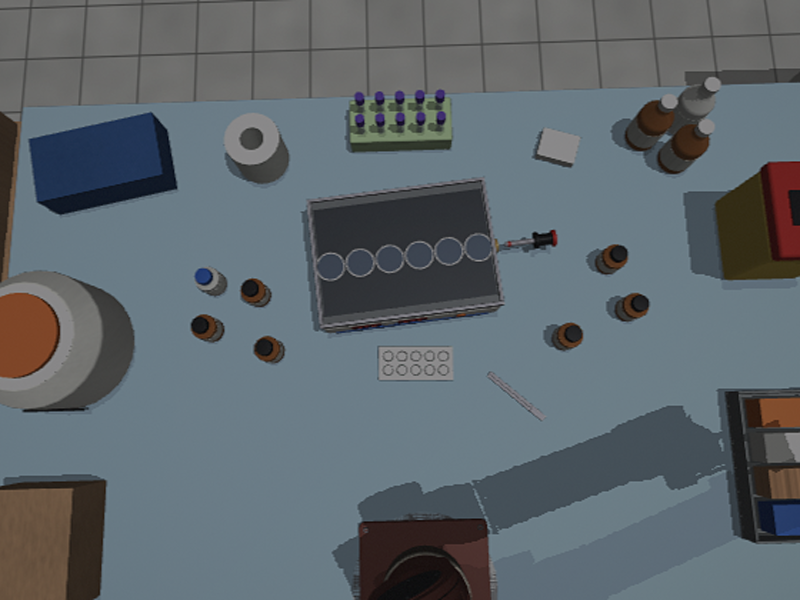

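The scene shows six amber bottles: three left at top-view px (254,291), (207,327), (268,348) and three right at (614,258), (634,306), (568,336). Saline is at (207,280), the plate is below the rotator, and the rod is out to the right with its knob at about (545,239). Ring 1 is at (478,247) and ring 6 at (330,266). Next I triangulate from the two views and check for lens distortion.

```bash
cat > h.py <<'E'
from cell import ctrl, cams, sign_off
import cv2,numpy as np
from scipy.optimize import least_squares
def K(n):
    p=cams.camera_params(n); f=210/np.tan(np.radians(p['fovy'])/2)
    return p,f
def proj(n,X,P=None):
    p,f=P or K(n); c=np.atleast_2d(X)@p['R'].T+p['t']
    return c[:,:2]/c[:,2:]*f+[p['cx'],p['cy']]
def back(n,uv,z,P=None):
    p,f=P or K(n); uv=np.atleast_2d(uv)
    d=np.c_[(uv-[p['cx'],p['cy']])/f,np.ones(len(uv))]@p['R']; o=-p['R'].T@p['t']
    return o+d*((z-o[2])/d[:,2])[:,None]
s7=lambda a:(np.array(a)+.5)*.7-.5
E
python3 - <<'E'
from h import *
T=s7([(478,247),(449,251),(419,255),(389,258.5),(360,262),(330,266)])
S=s7([(308,298),(336,308.5),(365,320),(394,331),(425,342),(456,353)])
print("rings top",back("top",T,.088).round(4)[:,:2].tolist());print("rings scene",back("scene",S,.088).round(4)[:,:2].tolist())
T=s7([(254,285),(203,323),(266,344),(618,252),(638,300),(571,330),(205,275)])
S=s7([(558,325),(548,383),(616,376),(201,240),(221,203),(289,209),(597,420)])
print("caps top",back("top",T,.082).round(4)[:,:2].tolist());print("caps scene",back("scene",S,.082).round(4)[:,:2].tolist())
im=cams.camera("top").astype(int)
m=(im.max(2)<40).astype(np.uint8); n,l,st,c=cv2.connectedComponentsWithStats(m)
for i in range(1,n):
    if 20<st[i,4]<300 and 150<c[i][1]<300: print(c[i].round(1),st[i],back("top",c[i],.082).round(4))
a=cv2.resize(cams.camera("top")[140:260,330:480,::-1],(750,600),interpolation=cv2.INTER_CUBIC)
cv2.imwrite("pics/rod0.png",np.clip(a*1.6,0,255))
E
```

```text
rings top [[0.5969, -0.115], [0.5911, -0.0622], [0.5853, -0.0076], [0.5805, 0.0468], [0.5757, 0.0995], [0.57, 0.1539]]
rings scene [[0.599, -0.1133], [0.5933, -0.0597], [0.5886, -0.005], [0.5833, 0.0479], [0.5764, 0.1022], [0.5697, 0.1552]]
caps top [[0.5404, 0.2928], [0.4736, 0.3835], [0.4325, 0.2698], [0.581, -0.3686], [0.4918, -0.3963], [0.4414, -0.2729], [0.5617, 0.3824]]
caps scene [[0.4344, 0.2755], [0.543, 0.3029], [0.4785, 0.3902], [0.5863, -0.3638], [0.4946, -0.3926], [0.4423, -0.269], [0.5644, 0.3905]]
[379.1 167.4] [373 163  14  11 111] [[ 0.609  -0.2326  0.082 ]]
[432.5 177.4] [427 172  12  12 111] [[ 0.5781 -0.3684  0.082 ]]
[174.9 201.5] [169 196  12  12 108] [[0.5349 0.2998 0.082 ]]
[447.3 212. ] [441 207  13  12 111] [[ 0.4861 -0.3978  0.082 ]]
[139.6 227.3] [134 222  12  12 112] [[0.4703 0.3895 0.082 ]]
[400.4 232.7] [395 228  12  12  94] [[ 0.4365 -0.2747  0.082 ]]
[184.7 242.8] [179 237  12  12 112] [[0.4271 0.2733 0.082 ]]
[ 37.7 286.5] [ 17 286  42   2  52] [[0.328  0.6418 0.082 ]][ WARN:0@0.867] global loadsave.cpp:1063 imwrite_ Unsupported depth image for selected encoder is fallbacked to CV_8U.
```

View pics/rod0.png

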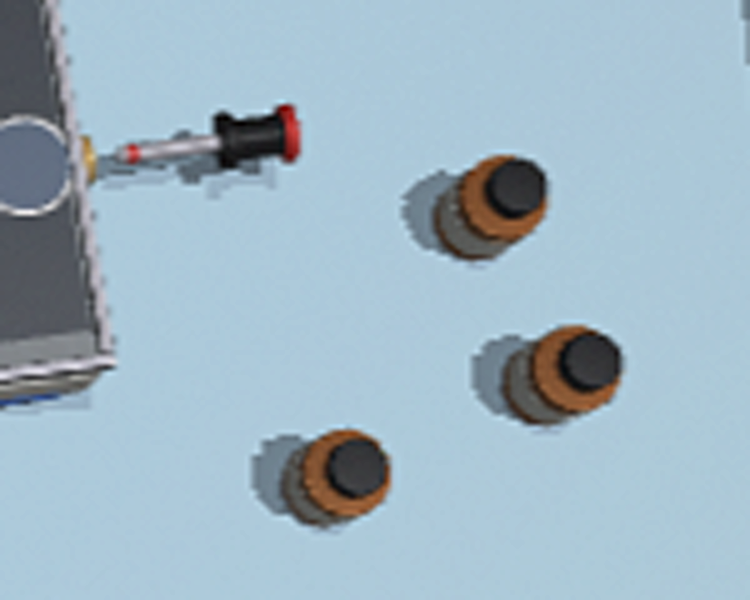

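```bash
cat >> h.py <<'E'
def down(a): a=np.radians(a); return [0,np.cos(a/2),np.sin(a/2),0]
def save(n,im,box=None):
    if box: im=im[box[1]:box[3],box[0]:box[2]]
    k=min(800/im.shape[1],600/im.shape[0])
    cv2.imwrite(f"pics/{n}.png",np.clip(cv2.resize(im[:,:,::-1],None,fx=k,fy=k,interpolation=cv2.INTER_CUBIC)*1.4,0,255).astype(np.uint8)); return k
E
python3 - <<'E'
from h import *
print(back("top",[379.9,167.6],.044))
for a in (96,-84):
    for p in ([.6,-.2,.28],[.43,.28,.25],[.57,.155,.25],[.44,-.27,.25],[.58,-.37,.25]): 
        q=ctrl.solve_ik(p,down(a)); print(a,p,None if q is None else np.round(q,2))
E
```

```text
[[ 0.61875638 -0.24291545  0.044     ]]
96 [0.6, -0.2, 0.28] [ 0.65  0.35 -0.52  1.5   0.18  1.33  0.23]
96 [0.43, 0.28, 0.25] [ 0.18  0.18 -0.92  1.81  0.15  1.22 -0.68]
96 [0.57, 0.155, 0.25] [ 0.47  0.42 -1.04  1.63  0.37  1.3  -0.52]
96 [0.44, -0.27, 0.25] [ 0.85  0.12 -0.41  1.83  0.05  1.21  0.53]
96 [0.58, -0.37, 0.25] [ 0.76  0.46 -0.36  1.4   0.16  1.31  0.5 ]
-84 [0.6, -0.2, 0.28] [-0.59  0.55  1.22  1.57 -0.53  1.39 -2.37]
-84 [0.43, 0.28, 0.25] [ 0.33  0.23 -1.1   1.81  0.21  1.24  2.41]
-84 [0.57, 0.155, 0.25] [ 0.51  0.45 -1.09  1.63  0.41  1.32  2.6 ]
-84 [0.44, -0.27, 0.25] [ 0.59  0.1  -0.13  1.84  0.01  1.21 -2.58]
-84 [0.58, -0.37, 0.25] [ 0.48  0.43  0.04  1.42 -0.02  1.29 -2.52]
```

```bash
python3 - <<'E'
from h import *
t=ctrl.state()['time']
ctrl.move_pose([.61,-.19,.30],down(96))
P=K("wrist"); im=cams.camera("wrist"); np.savez("w0.npz",im=im,R=P[0]['R'],t=P[0]['t'],f=P[1],c=[P[0]['cx'],P[0]['cy']])
print(save("w0",im),ctrl.state()['time']-t,ctrl.state()['eef_pos'])
print("ring pred",proj("wrist",[[.598,-.114,.088],[.593,-.061,.088]]),"knob",proj("wrist",[.6187,-.243,.044]),-P[0]['R'].T@P[0]['t'])
E
```

```text
1.4285714285714286 2.2083 [ 0.60955725 -0.19164048  0.29984596]
ring pred [[272.78807926  95.68640849]
 [273.11061362  21.51855611]] knob [[281.14966702 232.68952878]] [ 0.60171917 -0.11932651  0.39134125]
```

View pics/w0.png

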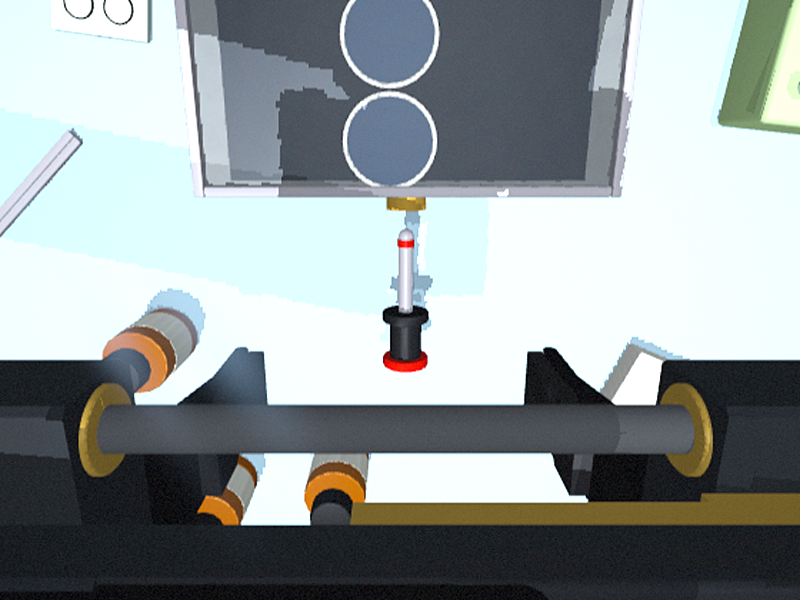

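```bash
python3 - <<'E'
from h import *
k=.7
P=K("wrist")
print(back("wrist",s7([[390,141],[389.5,35]]),.088), back("wrist",s7([[405,341]]),.044),back("wrist",s7([[203,195],[613,195]]),.094))
print(back("wrist",s7([[405,316],[405,361]]),.060))
E
```

```text
[[ 0.5982621  -0.11615217  0.088     ]
 [ 0.59273457 -0.06297147  0.088     ]] [[ 0.62155352 -0.24898639  0.044     ]] [[ 0.49742357 -0.15550879  0.094     ]
 [ 0.7248131  -0.13236742  0.094     ]]
[[ 0.61876855 -0.22547728  0.06      ]
 [ 0.62217647 -0.25738162  0.06      ]]
```

Ring 1 is at view px (390,141), ring 2 at (389.5,35), and the knob waist at about (405,340). The rings, lip and knob agree with the nominal geometry to about 2 mm, with yaw 5.9°. Now I push the rod home.

```bash
cat >> h.py <<'E'
YAW=5.9; A=90+YAW; Q=down(A)
ux=np.array([np.cos(np.radians(YAW)),np.sin(np.radians(YAW)),0]); uy=np.array([-ux[1],ux[0],0])
E
python3 - <<'E'
from h import *
w=np.array([.6213,-.2445,.095])
ctrl.move_pose(w+[0,0,.10],Q); ctrl.movel(w,vel=.12)
ctrl.gripper_close(20); s=ctrl.state(); print(s['opening']*87,s['grip_force'],s['force'],s['eef_pos'])
if 18<s['opening']*87<27:
    ctrl.movel(w+uy*.0405,vel=.06); s=ctrl.state(); print(s['force'],s['eef_pos'])
    ctrl.gripper_open(); ctrl.wait(.2); print(ctrl.state()['force'],ctrl.state()['time'])
    ctrl.movel(w+uy*.0405+[0,0,.15],vel=.2)
    print(save("w1",cams.camera("wrist")))
E
```

```text
21.099725517965407 20.00324026492308 [ 4.43519471  0.70617697 -3.67212966] [ 0.62173899 -0.24437465  0.09500243]
[ 5.62528901  0.01778372 -4.49850659] [ 0.61759368 -0.20414238  0.09500932]
[-0.02426217 -0.70161769 -0.04218818] 7.3
1.4285714285714286
```

View pics/w1.png

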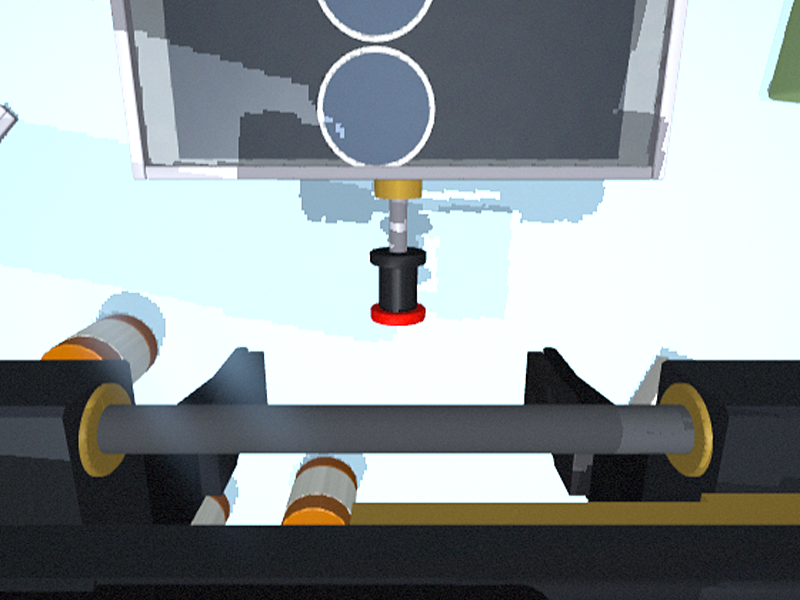

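The red band is hidden, so the rod is home. The bush is at px (398,188) and the knob at (398,287). Next is a pick-and-place routine that re-detects each bottle in the top view and then refines it in the wrist view.

```bash
cat >> h.py <<'E'
ring=lambda i: np.array([.598,-.1158,0])+(i-1)*.054*uy
def caps(n,P,im,pred,rmax=.07):
    """dark cap-sized blobs near pred (world xy), nearest first"""
    c=np.array(pred)[:2]; m=(im.max(2)<45).astype(np.uint8)
    k,l,st,ce=cv2.connectedComponentsWithStats(m)
    p,f=P; d=(p['R']@np.r_[c,.08]+p['t'])[2]; ar=np.pi*(.015*f/d)**2
    out=[]
    for i in range(1,k):
        if .6*ar<st[i,4]<1.7*ar:
            X=back(n,ce[i],.080,P)[0]; e=np.hypot(*(X[:2]-c))
            if e<rmax: out.append((e,X[0],X[1],st[i,4]/ar))
    return sorted(out)
def locate(pred):
    P=K("top"); r=caps("top",P,cams.camera("top"),pred)
    print("top",np.round(r,4).tolist())
    if r: pred=r[0][1:3]
    for _ in range(2):
        ctrl.move_pose(np.array([pred[0],pred[1],.30])-uy*.055,Q); ctrl.wait(.1)
        P=K("wrist"); im=cams.camera("wrist"); w=caps("wrist",P,im,pred,.05)
        print("wrist",np.round(w,4).tolist())
        if w: break
    save("loc",im)
    if not w: raise SystemExit("no wrist fix")
    return np.array(w[0][1:3])
def pick(pred):
    b=np.r_[locate(pred),0]
    ctrl.move_pose(b+[0,0,.20],Q); ctrl.movel(b+[0,0,.097],Q,vel=.12)
    ctrl.gripper_close(15); s=ctrl.state(); print("grip mm",s['opening']*87,s['grip_force'],s['force'].round(1))
    ctrl.movel(b+[0,0,.290],vel=.25)
def place(i,z=.185):
    r=ring(i); ctrl.move_pose(r+[0,0,.290],Q); ctrl.wait(.1); print(ctrl.state()['force'].round(1))
    ctrl.movel(r+[0,0,z+.012],Q,vel=.15); ctrl.movel(r+[0,0,z+.001],Q,vel=.03); ctrl.wait(.2)
    print("down",ctrl.state()['force'].round(1),(ctrl.state()['eef_pos']-r).round(4)); ctrl.gripper_open()
    ctrl.movel(r+[0,0,.30],Q,vel=.25); print("t",ctrl.state()['time'])
E
python3 - <<'E'
from h import *
b=locate([.4365,-.2747]); print(b,ctrl.state()['time'])
E
```

```text
top []
wrist [[0.0031, 0.4373, -0.2777, 0.8275]]
[ 0.43734021 -0.27765302] 9.3417
```

View pics/loc.png

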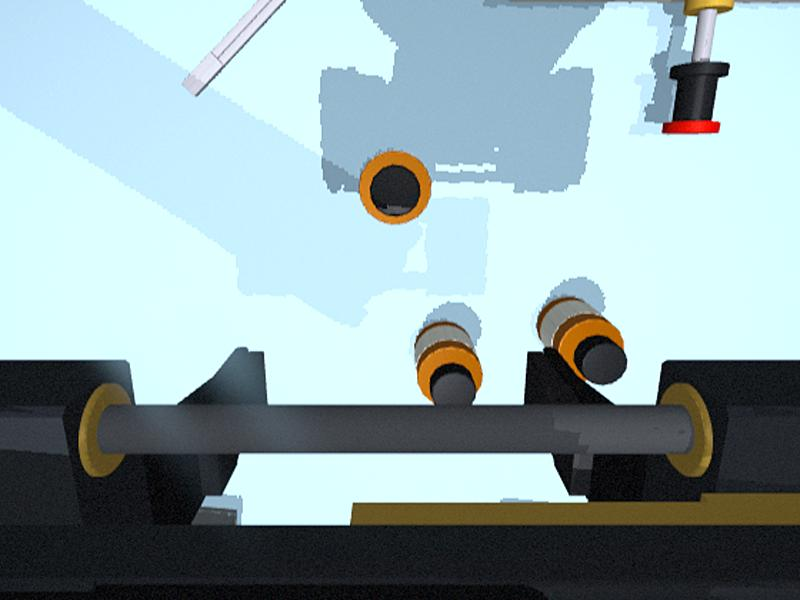

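The wrist view shows the bottle almost directly below at px (395,189), and the fix is clean and within 3 mm of the prediction. Now I load the first bottle.

```bash
sed -i 's/max(2)<45/max(2)<60/' h.py; python3 - <<'E'
from h import *
pick([.437,-.277]); place(1)
k=save("p1",cams.camera("wrist"))
P=K("top"); print(caps("top",P,cams.camera("top"),[.48,-.39],.2))
E
```

```text
top [[0.0022, 0.4352, -0.2757, 1.0941], [0.0312, 0.4236, -0.2488, 0.6929]]
wrist [[0.0036, 0.4375, -0.2785, 0.9044]]
grip mm 45.6777298294701 14.999872532207519 [ 0.2 -0.1  0.4]
[ 0.7 -0.2 -1.9]
down [ 0.1  0.5 -1.2] [1.000e-04 0.000e+00 1.862e-01]
t 17.0833
[(np.float64(0.010536695024614816), np.float64(0.48637372814061575), np.float64(-0.39839032369049404), np.float64(1.079518826226578)), (np.float64(0.1006290320897655), np.float64(0.5784313881656513), np.float64(-0.3690843617571462), np.float64(1.0518388563233323))]
```

View pics/p1.png

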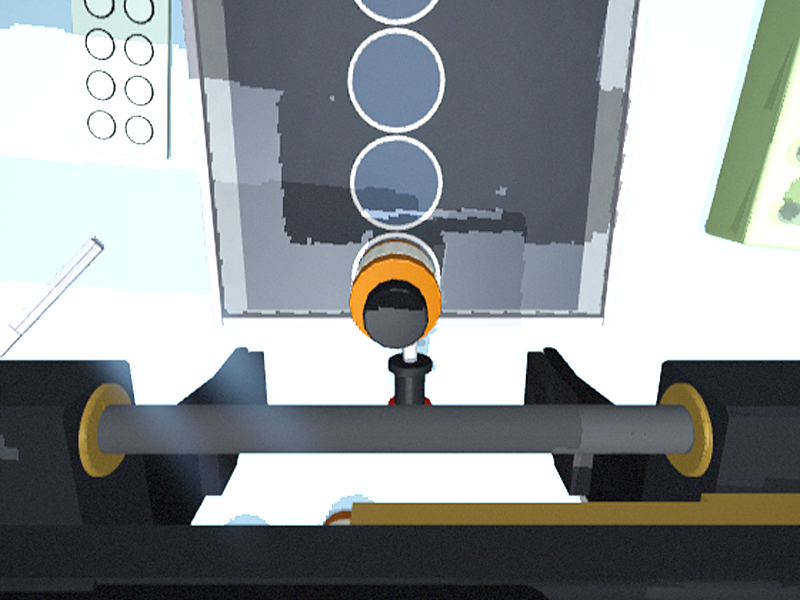

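Bottle 1 stands in ring 1, at px (395,300) with the ring evenly visible around its base, and the fit looks centred. Next are the other two on the right, then a check of the left group.

```bash
python3 - <<'E'
from h import *
pick([.486,-.398]); place(2)
pick([.578,-.369]); place(3)
P=K("top")
im=cams.camera("top"); print([np.round(c,3).tolist() for c in caps("top",P,im,[.48,.33],.2)])
ctrl.move_pose(ring(3)+[0,0,.32]-uy*.12,Q)
save("p3",cams.camera("wrist"))
E
```

```text
top [[0.0005, 0.4864, -0.3984, 1.0814]]
wrist [[0.004, 0.4888, -0.4016, 0.8701]]
grip mm 45.71265937690299 14.99989224364981 [0.3 0.9 0.1]
[ 1.  -0.3 -1.2]
down [ 0.6  0.1 -1.8] [ 1.000e-04 -0.000e+00  1.862e-01]
t 26.425
top [[0.0004, 0.5784, -0.3691, 1.0853]]
wrist [[0.0043, 0.5815, -0.3721, 0.8904]]
grip mm 45.49434886720994 14.999723746441305 [0.8 0.5 0.9]
[-1.   0.1 -1.5]
down [-0.1  0.3 -1.4] [1.000e-04 1.000e-04 1.862e-01]
t 35.725
[[0.049, 0.44, 0.303, 1.092], [0.061, 0.47, 0.39, 1.083], [0.062, 0.535, 0.301, 1.055]]
```

View pics/p3.png

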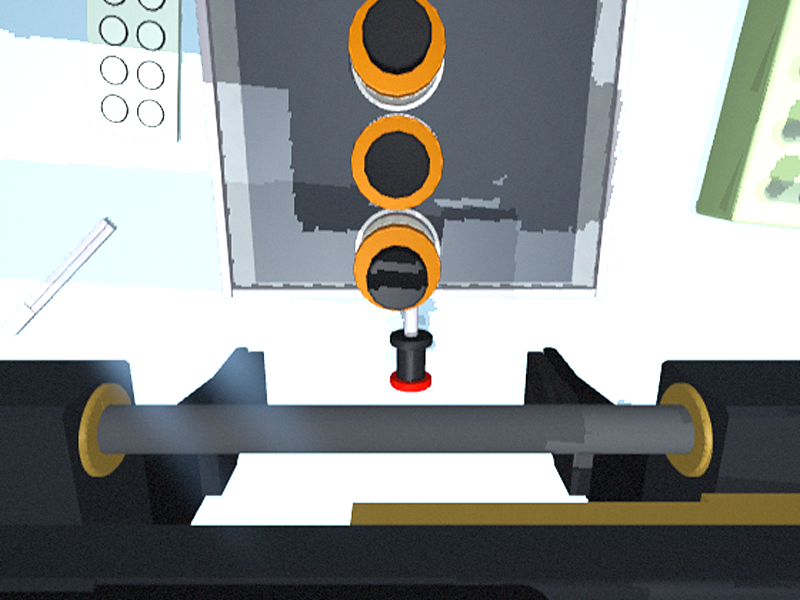

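Bottles 2 and 3 are nicely centred at px (397,163) and (397,40). One left bottle has been knocked to (0.440, 0.303), and the detector picked that up. On to the left group.

```bash
python3 - <<'E'
from h import *
pick([.535,.301]); place(4)
pick([.44,.303]); place(5)
pick([.47,.39]); place(6)
ctrl.move_pose(ring(5)+[0,0,.32]-uy*.12,Q)
save("p6",cams.camera("wrist"))
E
```

```text
top [[0.0005, 0.5352, 0.3006, 1.0444]]
wrist [[0.0022, 0.5374, 0.3011, 0.9346]]
grip mm 45.61231707637926 14.999936325475574 [-0.1 -0.1  0.3]
[ 0.3  0.4 -1.9]
down [ 0.5 -0.6 -2. ] [1.000e-04 0.000e+00 1.861e-01]
t 45.4
top [[0.0006, 0.4395, 0.3033, 1.0872]]
wrist [[0.0018, 0.4413, 0.3034, 0.9323]]
grip mm 45.771876248225325 14.999927077442408 [ 1.  -0.1  0.2]
[-0.5  1.2 -1.3]
down [-0.4  0.4 -1.5] [1.000e-04 0.000e+00 1.861e-01]
t 53.925
top [[0.0002, 0.4701, 0.3901, 1.0805]]
wrist [[0.0022, 0.4722, 0.3908, 0.9378]]
grip mm 45.50815540301989 14.999980651773512 [-0.4 -0.1  0.3]
[ 0.2  0.2 -2. ]
down [ 0.4 -0.  -2.1] [1.000e-04 1.000e-04 1.862e-01]
t 62.5333
```

View pics/p6.png

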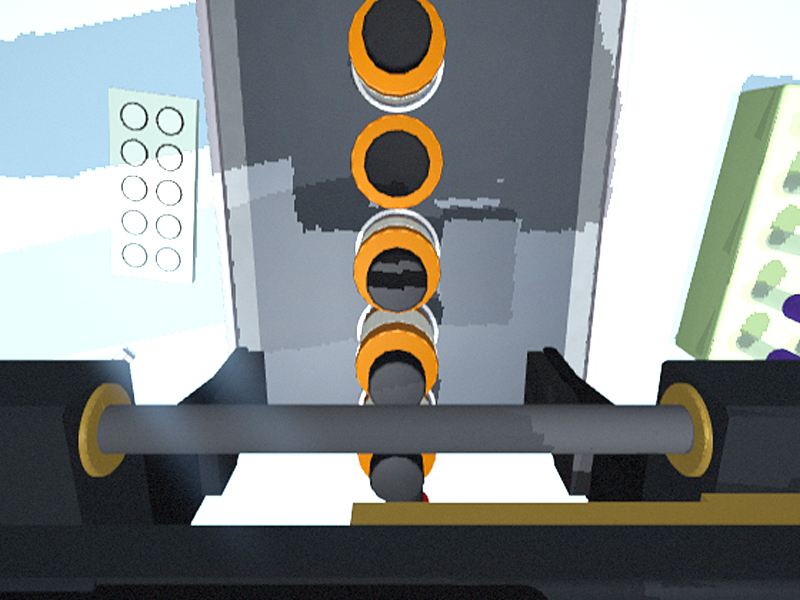

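All six stand in a single row, with ring edges symmetric around the bases. For the rod pull I turn the tool half round so the wrist camera stays away from bottle 1.

```bash
python3 - <<'E'
from h import *
w=np.array([.6213,-.2445,.095])+uy*.0400; Q2=down(A-180)
ctrl.move_pose(w-uy*.06+[0,0,.25],Q)
print(ctrl.solve_ik(w+[0,0,.15],Q2))
ctrl.move_pose(w-uy*.06+[0,0,.25],Q2)
ctrl.movel(w+[0,0,.10],Q2); ctrl.movel(w,Q2,vel=.1)
ctrl.gripper_close(20); s=ctrl.state(); print(s['opening']*87,s['force'].round(1))
ctrl.movel(w-uy*.0205,Q2,vel=.04); ctrl.wait(.2); print(ctrl.state()['force'].round(1))
ctrl.gripper_open(); ctrl.wait(.3); print(ctrl.state()['force'].round(1),ctrl.state()['time'])
ctrl.movel(w-uy*.0205+[0,0,.16],Q2,vel=.15)
ctrl.move_pose([.5,-.45,.32],Q2); ctrl.wait(.3)
im=cams.camera("top"); save("end",im,(200,110,400,260)); save("ends",cams.camera("scene"),(150,150,360,310))
E
```

```text
[-0.55978971  0.64178368  1.21407916  1.56619247 -0.61035133  1.36397516
 -2.32040029]Traceback (most recent call last):
  File "<stdin>", line 6, in <module>
host.PlanningError: the arm cannot follow that straight line within its joint ranges
```

```bash
python3 - <<'E'
from h import *
w=np.array([.6213,-.2445,.095])+uy*.0400; Q2=down(A-180)
s=ctrl.state(); print(np.round(s['qpos'],2),s['eef_pos'],s['time'])
for d in (0,.0205):
  for h in (0,.05,.1,.2):
    q=ctrl.solve_ik(w-uy*d+[0,0,h],Q2); print(d,h,None if q is None else np.round(q,2))
E
```

```text
[ 1.    0.56 -1.04  1.27  0.48  1.57  0.13] [ 0.62359403 -0.26274514  0.34534003] 64.5417
0 0 [-0.55  0.88  1.21  1.7  -0.88  1.21 -2.15]
0 0.05 [-0.55  0.79  1.21  1.67 -0.77  1.25 -2.21]
0 0.1 [-0.56  0.71  1.21  1.62 -0.68  1.3  -2.27]
0 0.2 [-0.56  0.59  1.22  1.5  -0.55  1.44 -2.36]
0.0205 0 [-0.51  0.89  1.21  1.68 -0.89  1.22 -2.12]
0.0205 0.05 [-0.51  0.81  1.21  1.64 -0.79  1.26 -2.18]
0.0205 0.1 [-0.51  0.73  1.21  1.6  -0.7   1.31 -2.24]
0.0205 0.2 [-0.51  0.61  1.21  1.48 -0.57  1.45 -2.33]
```

```bash
python3 - <<'E'
from h import *
w=np.array([.6213,-.2445,.107])+uy*.0400
s=ctrl.state(); print(s['tcp_rot'].round(3),np.round(Q,3))
ctrl.move_pose(w-uy*.06+[0,0,.25],Q); print(ctrl.state()['qpos'].round(2))
ctrl.move_pose(w+[0,0,.15],Q); ctrl.movel(w+[0,0,.03],Q,vel=.12)
ctrl.movel(w,Q,vel=.03); print(ctrl.state()['force'].round(1))
ctrl.gripper_close(20); s=ctrl.state(); print(s['opening']*87,s['force'].round(1))
if 18<s['opening']*87<27:
    ctrl.movel(w-uy*.0205,Q,vel=.04); ctrl.wait(.2); print(ctrl.state()['force'].round(1))
ctrl.gripper_open(); ctrl.wait(.3); s=ctrl.state(); print(s['force'].round(1),s['eef_pos'],s['time'])
p=s['eef_pos']; ctrl.movel(p+[0,0,.16],Q,vel=.15)
ctrl.move_pose([.45,-.42,.32],Q); ctrl.wait(.3)
save("end",cams.camera("top"),(200,110,400,260)); save("ends",cams.camera("scene"),(150,150,360,310))
E
```

```text
[ 0.     0.669  0.743 -0.   ] [0.    0.67  0.743 0.   ]
[ 0.99  0.56 -1.04  1.25  0.48  1.59  0.14]
[ 0.   0.1 -0.8]
21.765925492722687 [ 4.2 -0.2 -2.8]
[ 5.9  1.5 -3.5]
[ 0.4  0.7 -0.5] [ 0.61929983 -0.22513049  0.10700918] 71.125
```

View pics/end.png

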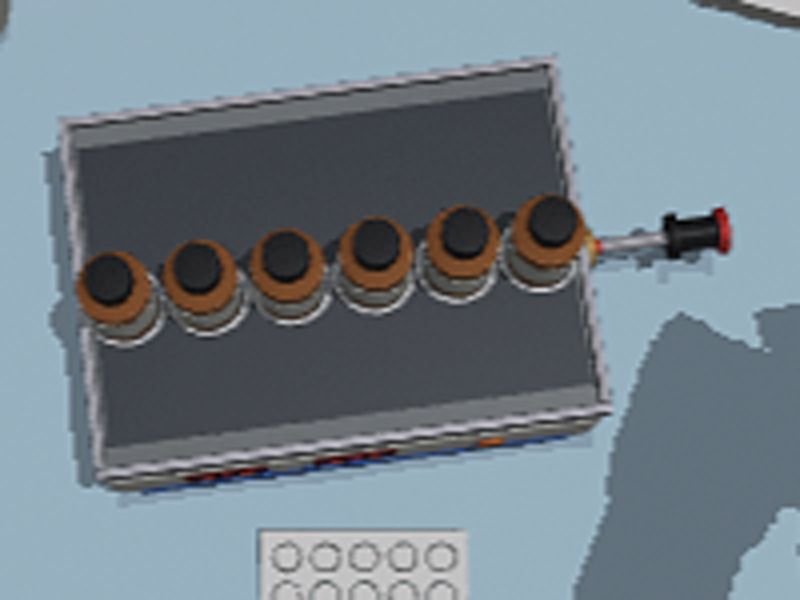

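View pics/ends.png

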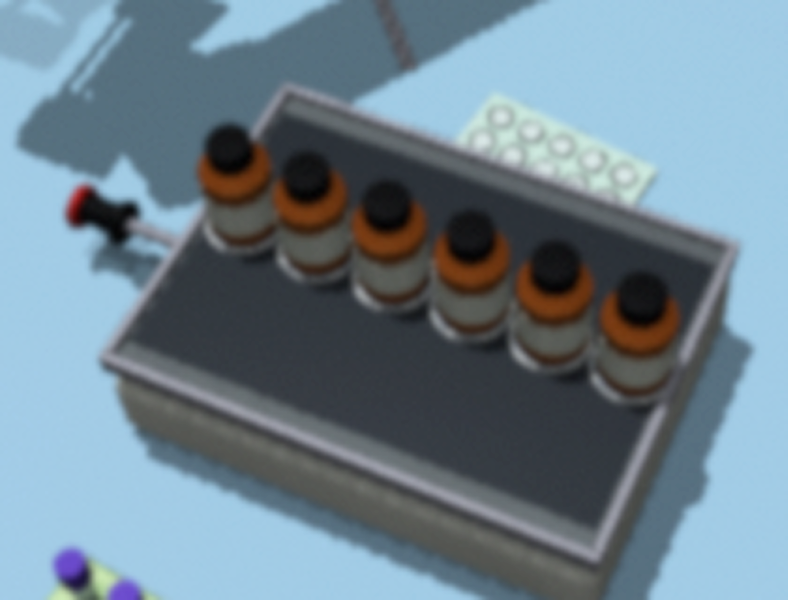

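The red band sits just outside the bush at px (597,247), which is the middle click. All six bottles stand centred in their rings and the robot is clear.

```bash
python3 -c "
from cell import ctrl, cams, sign_off
print(sign_off())"
```

```text
the job is handed in; nothing more can be done
None
```

The job is handed in: I pushed the rod home first, stood all six amber bottles in rings 1–6, then pulled the rod to its middle click and let go; I left the white bottle and test plate alone, and the hand-in returned no verdict.

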